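Pin the pickup carriage and present the pendulum weight at its air gap

TASK

Check the timing pickup's air gap: first lock the carriage by knocking its spring pin down flush with the boss, using the mallet and not the gripper, and stand the mallet back upright on the counter, clear of the rail. Then pick up the pendulum weight, lift it higher than the gear-train block in its way, carry it across and finish while holding it still and upright about 7 mm above the pickup's steel face, centred on it and with the long side along the face's long side. The weight and the robot itself must never touch the rail, carriage, pin or pickup, and the carriage, gear train, metronome case and glass dome must stay where they are.

Things in the scene. Friction and masses are not known exactly. Their poses are not given: they have to be found in the camera images.
- rail: fixed slide-rail assembly: aluminium base plate 340 x 90 x 12 mm with a steel rail (23 mm wide, top 30 mm above the counter) and end stops, origin at the centre of the underside, x along the rail; it includes the carriage that rides on the rail (top plate 130 x 70 mm, its top 52 mm above the counter; stiff to slide, it stays where it stands), the pin and the pickup
- pin_top (a point): centre of the top of the steel spring pin, 8 mm in diameter, upright, in a round brass boss (22 mm across, top 62 mm above the counter) on the carriage; it moves with the pin. The pin stands 7 to 10 mm out of the boss at the start, and 0 mm when flush. It lies 78 mm from the pickup's face along the rail, on the side of the robot; z up, x along the rail
- pin (a joint): how far the spring pin is driven down, m: 0 = 10 mm out of the boss, 0.010 = flush and on its stop; it has no return spring and stays where it is driven; it slides against a steady grip of about 9 N
- pickup_face (a point): centre of the steel sensing face on top of the black rectangular pickup (54 x 32 mm, 18 mm tall, on the carriage): the face is 44 mm (along x, the rail direction) by 20 mm (along y), level, facing up, 72 mm above the counter; z up
- mallet: small soft-faced mallet, 0.2 to 0.3 kg, standing on one white face: head is a vertical cylinder 32 mm in diameter and 64 mm tall; straight wooden handle level, towards the mallet's -x, 18 mm wide and 22 mm tall, its axis 32 mm above the lower face, running from 30 to 120 mm from the head's axis; origin at the centre of the lower face, z up; it stands by itself on the counter
- mallet_grip (a point): point on the handle's axis 45 mm from the head's axis, where to grip it across the handle (mallet's y); axes as the mallet
- bob: pendulum weight, an anodized block with trapezoid sides: 44 x 20 mm at the foot, 30 x 20 mm at the top, 50 mm tall, about 0.1 kg, standing on its foot on the counter; origin at the centre of the foot, x along the 44 mm side, y across the 20 mm thickness (the flat upright faces to grip), z up; half a turn about z makes no difference
- gear_train: loose brass gear-train block, 100 (x) x 50 (y) x 95 mm tall, 0.6 kg, between the weight and the rail; origin at the centre of its underside; bystander
- shell: loose black metronome case, a pyramid 112 mm square at the foot and 215 mm tall, origin at the centre of its underside; bystander
- dome: loose glass dome with a brass knob on a round wooden base, 116 mm in diameter and 146 mm tall, origin at the centre of its underside; bystander
Not all that is in view belongs to the job. Several things look just like the mallet: the one meant starts nearest to the robot's base.

How it is judged:
By the outcome, as a careful person would: the job done as asked, in the order asked, and still so for the second after the job is handed in, while the arm keeps its last pose, push and grip.
It also fails if it takes over 64 s, if anything falls off the work surface, if the arm or the gripper's body presses on something with over 40 N, if the wrist force passes 120 N, or if a joint passes its speed limit or range.

ROBOT

A 6-joint arm with a two-finger parallel gripper is mounted at the origin on the work surface. World frame = base frame: x ahead of the robot, y to its left, z up, the work surface at z = 0. Lengths are in mm, angles in rad, forces in N, time in s.
With the tool pointing down it reaches from about 300 to 775 mm from the base axis. Payload 14.6 kg.
Tool frame: the origin (TCP) lies between the finger pads; the fingertips stand manip.tip_reach ahead of it and the grasp point (between the pads) lies 5 mm behind it (manip.tip_reach is the distance from the TCP to the fingertips, in mm); z points along the fingers, y is the line along which they close (so a half turn about z gives the same grasp; the last joint's range is limited). The gripper opens to 94 mm and grips with 3 to 60 N. Pads are 16 mm wide; open, the fingers measure 119 mm over their backs; the gripper's body (75 mm by 177 mm) begins 78 mm behind the grasp point.
Start: joints at [1.038, 0.3, 1.521, -0, 1.321, -0.067], TCP at [247.022, 491.396, 219.446] pointing down, gripper open.
Joint ranges: [-3.03, 3.03], [-0.79, 2.21], [0.23, 2.52], [-1.04, 4.18], [0, 3.07], [-2.55, 2.55]. Speed limits (rad/s): [2.22, 2.22, 2.57, 3.14, 3.14, 3.14].

INTERFACE

Orientations are given as [roll, pitch, yaw] about the fixed x, y, z axes, in that order (R = Rz(yaw) Ry(pitch) Rx(roll)).
In Python, from cell import manip gives the robot as it stands. The module is installed in compiled form; this text tells all that it offers.
- The arm moves only by the shell command python3 -m creep 'ROWS' [FORCE]. ROWS is JSON, a list of rows, each a list of 3 entries, a list of its own where there are three numbers: the opening, from -1 (shut) to 1 (fully open), then the shift along the tool's x, y, z in cm, then the turn about the tool's z in units of 5 degrees (1.0 is 5 degrees). In form: [[grip, [tx, ty, tz], roll], ...]. A call has 1 to 12 rows; each row is the pose to reach, as a shift and turn from the pose commanded when the call began, along the tool's axes at that moment; what a row does not reach only later rows make up. A row lasts 1/10 s, in which the tool goes at most 50 mm and 8.59 degrees, less where a joint would pass 70% of its speed; a pose out of reach is approached as far as the arm can. A call with a gripper value outside its range is refused whole. The fingers move at their own pace and stop on an object; FORCE is the grip in N (left out, the last holds). Time passes only in rows, so rows that repeat a pose let the fingers close. It gives the time, the measured TCP pose, the force, the opening and the grip force at its end, in the units of the state.
- manip.read_state(): the state, without advancing time (a new reading comes with each control period).
- manip.camera(name): name is "side" or "top"; returns the picture (420x560x3 uint8, red, green, blue); there is no depth.
- manip.camera_params(name): a dict with "fovy" (degrees; the focal length in pixels is half the picture's height over the tangent of half this angle, whatever the lens; pixels are square), "cx", "cy" (the principal point, pixels), "origin" and "attitude" of the camera in the world. Camera axes: x right, y down, z forward; pixel columns grow to the right and rows downward; lengths in mm; the calibration is good to about 2 mm. A picture is of the moment at which its call begins. camera_params takes no time and is no camera call.
- manip.sign_off(): hands the job in; it is judged then, once.
The state is a dict: "clock": time; "joints": joint angles; "qd": joint speeds; "effort": joint torques, N m; "eef_pos": TCP position; "eef_rot": TCP orientation; "wrist_force": force on the tool from outside, world axes, zero at the start; "moment": the same for the moment, N m; "finger_gap": finger opening in mm; "finger_force": force on a finger pad.
Only numpy, scipy, OpenCV 4.12 (cv2) and the standard library are available. Lean on these libraries where they do the work, as an engineer would, in place of code of your own. Each camera call takes 0.05 s, during which the arm holds its last target. There are 200 camera calls.

## Working session

There is one attempt and no reset: what is moved stays moved. The work goes in short steps, Python scripts to look and compute and a shell command to move; the robot and the scene stay as the last step left them, time stands still between calls to the robot, and variables do not carry over. Pictures are saved under pics/ and viewed, at most 10 in all, crops included, and the job is handed in when it is done.

```bash
mkdir -p pics; ls; cat > h.py <<'E'
import numpy as np, cv2, json
from scipy.spatial.transform import Rotation as R
from cell import manip
def cam(n):
    p=manip.camera_params(n); return p
E
python3 - <<'E'
from h import *
for n in("side","top"):
    im=manip.camera(n); cv2.imwrite(f"pics/{n}0.png",im[:,:,::-1]); print(n,manip.camera_params(n))
print(manip.read_state(),manip.tip_reach)
E
```

```text
pics
side {'fovy': 48.973975042921815, 'cx': 274.5658936534739, 'cy': 219.10001389504737, 'origin': array([  -5.30257123, -899.40205348, 1074.8783468 ]), 'attitude': array([-2.26366124, -0.00270462, -0.44253592])}
top {'fovy': 49.8882866956441, 'cx': 277.2051294765315, 'cy': 212.7650207838732, 'origin': array([ 360.81975677,  181.67412292, 1546.35335477]), 'attitude': array([-3.03609668,  0.00841763, -1.55478672])}
{'clock': 0.1, 'joints': array([ 1.03836791e+00,  3.00384363e-01,  1.52155887e+00,  1.22723182e-05,
        1.32071920e+00, -6.66148426e-02]), 'qd': array([ 9.73371752e-04,  1.14213241e-04, -1.83772635e-03, -1.20390281e-03,
        4.53139787e-04, -2.05665476e-05]), 'effort': array([ 7.53161476e-04, -5.32648444e+01, -3.53291309e+01,  7.08883186e-02,
        2.34241365e-02, -4.59879004e-05]), 'eef_pos': array([246.91624554, 491.18807248, 218.94330275]), 'eef_rot': array([-3.14052604e+00, -8.30710250e-05,  2.67577599e+00]), 'wrist_force': array([ 0.8250563 , -0.23764842,  0.48118547]), 'moment': array([-0.02388189, -0.01958246, -0.02127106]), 'finger_force': 0.0, 'finger_gap': 94.1146680789847} 14.0
```

View pics/side0.png

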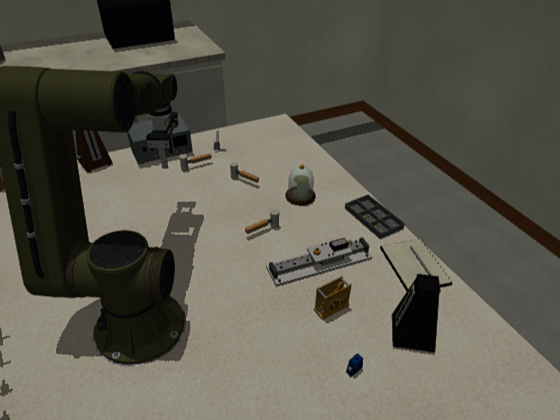

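View pics/top0.png

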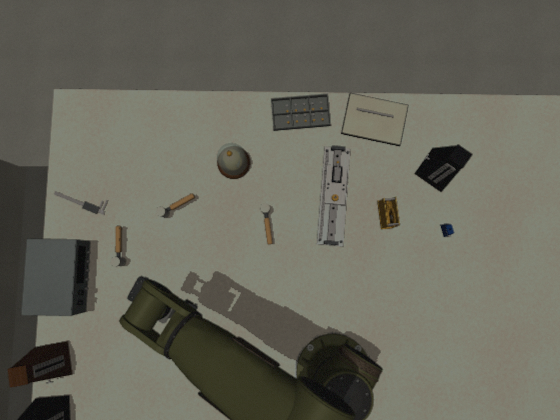

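Side view: three mallet look-alikes with heads at (184,162), (235,171) and (275,218). In the top view the same heads are at (122,262), (166,211) and (266,210). The rail is at about (320,258) side and (335,195) top, with the bob (blue) at (355,365) and (447,230). The base is at about (345,385) in the top view, so the head at (266,210) top / (275,218) side is probably the nearest. I'll check this with numbers and a close crop.

```bash
cat >> h.py <<'E'
def K(n):
    p=cam(n); f=210/np.tan(np.radians(p["fovy"]/2)); return p,f,R.from_euler("xyz",p["attitude"]).as_matrix()
def ray(n,u,v):
    p,f,M=K(n); d=M@np.array([(u-p["cx"])/f,(v-p["cy"])/f,1]); return p["origin"],d/np.linalg.norm(d)
def plane(n,u,v,z):
    o,d=ray(n,u,v); return o+d*(z-o[2])/d[2]
def tri(a,b):
    (o,d),(q,e)=ray("side",*a),ray("top",*b)
    s=np.linalg.lstsq(np.c_[d,-e],q-o,rcond=None)[0]; A,B=o+s[0]*d,q+s[1]*e
    return (A+B)/2,np.linalg.norm(A-B)
def proj(n,P):
    p,f,M=K(n); c=(np.atleast_2d(P)-p["origin"])@M; return np.c_[p["cx"]+f*c[:,0]/c[:,2],p["cy"]+f*c[:,1]/c[:,2]]
E
python3 - <<'E'
from h import *
s=cv2.imread("pics/side0.png");t=cv2.imread("pics/top0.png")
for a,b in [((184,162),(122,262)),((235,171),(166,211)),((275,218),(266,210))]:
    P,e=tri(a,b); print(P.round(),e.round(1),np.hypot(*P[:2]).round())
c=lambda im,x,y,w,h,k:cv2.resize(im[y:y+h,x:x+w],None,fx=k,fy=k,interpolation=cv2.INTER_CUBIC)
A=np.hstack([c(s,240,195,133,100,3),c(t,245,135,133,100,3)])
B=np.hstack([c(s,262,225,114,60,3.5),c(t,312,140,114,60,3.5)])
cv2.imwrite("pics/c1.png",c(s,240,200,133,100,6)); cv2.imwrite("pics/c2.png",c(t,250,140,133,110,5.4))
for im,n in((s,"side"),(t,"top")):
    h=cv2.cvtColor(im,cv2.COLOR_BGR2HSV); 
    m=cv2.inRange(h,(100,90,30),(130,255,255)); k=cv2.connectedComponentsWithStats(m); print(n,k[2][1:].tolist(),k[3][1:].round(1).tolist())
E
```

```text
[348. 708.  47.] 0.9 789.0
[520. 572.  36.] 2.1 773.0
[532. 233.  38.] 7.1 581.0
side [[349, 354, 14, 22, 112], [348, 365, 1, 2, 2], [347, 369, 1, 1, 1], [359, 369, 1, 1, 1], [347, 372, 2, 2, 2]] [[354.9, 361.4], [348.0, 365.5], [347.0, 369.0], [359.0, 369.0], [347.5, 372.5]]
top [[441, 225, 13, 12, 100]] [[446.9, 229.6]]
```

View pics/c1.png

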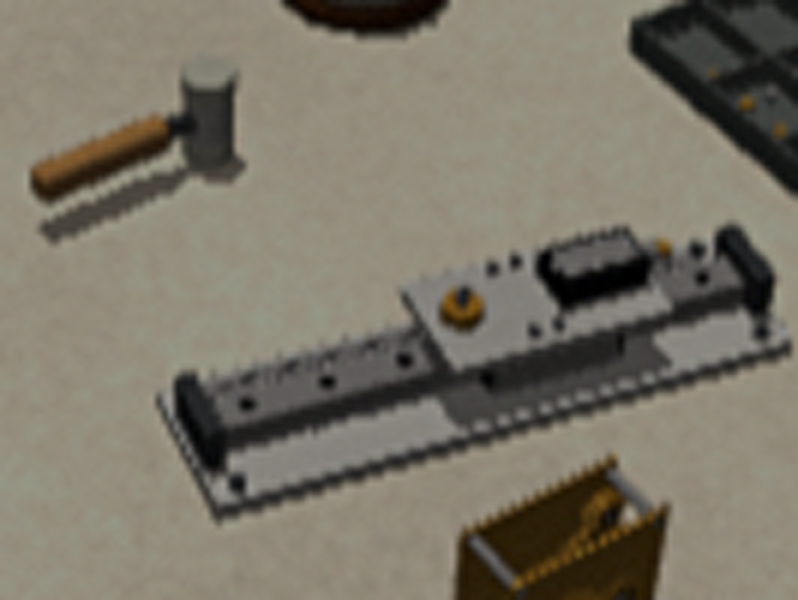

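View pics/c2.png

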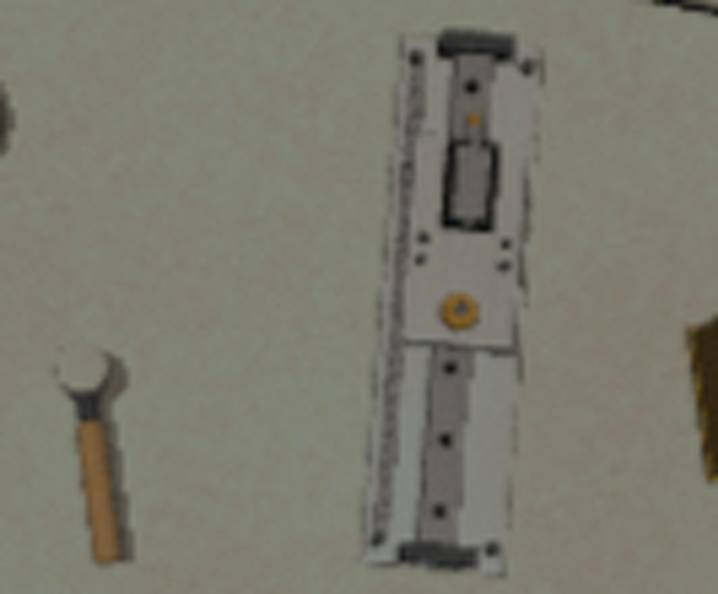

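The crops show a single mallet (head cap at crop (209,73) side and (82,368) top, handle pointing back to the robot). The carriage carries the gold boss with its pin (side (463,305), top (460,311)) and the black pickup with a grey face (side (597,252), top (470,185)). This mallet is 581 mm from the base, against 773 and 789 mm for the others, so it is the one meant. Now I'll measure.

```bash
python3 - <<'E'
from h import *
S=lambda x,y:(240+(x+.5)/6-.5,200+(y+.5)/6-.5)
T=lambda x,y:(250+(x+.5)/5.4-.5,140+(y+.5)/5.4-.5)
def show(n,a,b,z=None):
    P,e=tri(S(*a),T(*b)); print(n,P.round(1),"err",e.round(1), "" if z is None else (plane("side",*S(*a),z)[:2].round(1),plane("top",*T(*b),z)[:2].round(1)))
show("mallet top",(209,73),(83,368),64)
show("handle start",(165,133),(90,422),32)
show("handle end",(42,182),(108,562),32)
show("boss",(463,305),(460,311),62)
show("face",(597,252),(471,185),72)
for nm,a,b in [("c far L",None,(402,37)),("far R",(790,350),(542,48)),("near R",(220,520),(504,574)),("near L",(160,400),(367,564))]:
    if a: show(nm,a,b,12)
    else: print(nm,plane("top",*T(*b),12).round(1))
show("carriage near L",(403,291),(404,343),52); show("carriage near R",(462,372),(518,352),52)
show("pin",(464,293),(461,308),70)
s=cv2.imread("pics/side0.png");t=cv2.imread("pics/top0.png")
c=lambda im,x,y,w,h,k:cv2.resize(im[y:y+h,x:x+w],None,fx=k,fy=k,interpolation=cv2.INTER_CUBIC)
a=np.hstack([c(s,335,340,40,40,10),c(t,427,210,40,40,10)]);cv2.imwrite("pics/c3.png",cv2.convertScaleAbs(a,alpha=1.5))
E
```

```text
mallet top [534.6 237.1  63.6] err 2.0 (array([535.4, 236.4]), array([533.7, 237.4]))
handle start [504.4 233.3  31.6] err 1.8 (array([505.1, 232.6]), array([503.5, 233.6]))
handle end [418.9 219.8  35.7] err 5.5 (array([423. , 222.9]), array([416.5, 220.8]))
boss [574.1   6.   60.2] err 2.6 (array([574.3,   4. ]), array([572.6,   6.7]))
face [6.512e+02 4.000e-01 7.250e+01] err 4.5 (array([6.539e+02, 5.000e-01]), array([649.2,   1.3]))
c far L [756.8  38.5  12. ]
far R [752.7 -52.5   4.3] err 0.1 (array([747.2, -58.6]), array([750.8, -51.3]))
near R [415.  -29.    1.8] err 2.1 (array([412. , -37.5]), array([413.6, -27.2]))
near L [420.1  57.8   7.6] err 3.0 (array([419.8,  53.4]), array([418.5,  58.7]))
carriage near L [555.7  39.   49.5] err 3.8 (array([556.2,  36.2]), array([553.6,  40. ]))
carriage near R [551.4 -31.2  53.1] err 5.4 (array([554.7, -31. ]), array([549. , -30.3]))
pin [574.6   6.4  68.4] err 2.2 (array([574.7,   4.7]), array([573.3,   7. ]))
```

View pics/c3.png

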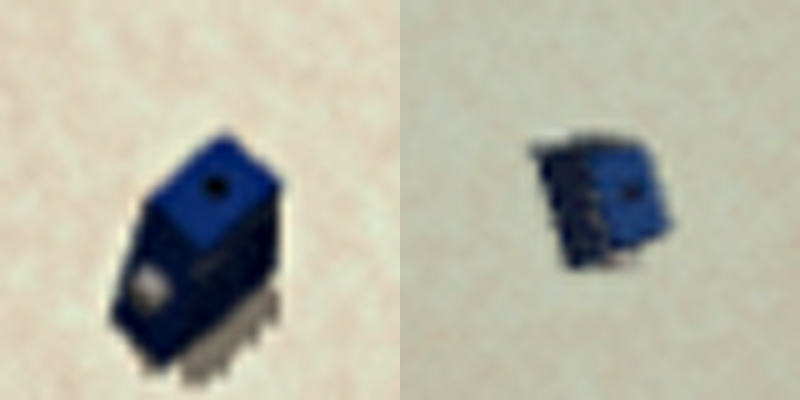

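Crop: the bob has its top-face hole at crop (216,187) side and (632,190) top. Its long foot edge runs (532,150)–(570,268) in the top half.

```bash
python3 - <<'E'
from h import *
S=lambda x,y:(335+(x+.5)/10-.5,340+(y+.5)/10-.5)
T=lambda x,y:(427+(x-400+.5)/10-.5,210+(y+.5)/10-.5)
P,e=tri(S(216,187),T(632,190)); print("bob hole",P.round(1),e.round(1),plane("side",*S(216,187),50).round(1),plane("top",*T(632,190),50).round(1))
q=np.array([plane("side",*S(*a),50)[:2] for a in[(225,130),(283,185),(205,252),(145,203)]]);print(q.round(1))
d=np.diff(np.r_[q,q[:1]],axis=0);print(np.hypot(*d.T).round(1),np.degrees(np.arctan2(d[:,1],d[:,0])).round(1),q.mean(0).round(1))
f=np.array([plane("top",*T(*a),0)[:2] for a in[(532,150),(570,268)]]+[plane("side",*S(*a),0)[:2] for a in[(113,320),(157,372),(275,283)]]);print(f.round(1))
for i,j in((1,0),(3,4),(3,2)):
    w=f[j]-f[i];print(np.hypot(*w).round(1),np.degrees(np.arctan2(w[1],w[0])).round(1))
s=cv2.imread("pics/side0.png")
h=[(P,tuple(x)) for P,x in zip(['g'],[0,0])] if 0 else 0
# gear train & shell & dome rough top centres
for nm,uv,z in[("gear",(388,213),95),("shell",(457,155),215),("dome",(231,155),146)]: print(nm,plane("top",*uv,z).round())
E
```

```text
bob hole [ 475.8 -375.7   49.3] 1.4 [ 476.2 -376.3   50. ] [ 475.2 -375.1   50. ]
[[ 487.6 -363. ]
 [ 492.  -383.1]
 [ 463.3 -391. ]
 [ 457.3 -372.5]]
[20.6 29.8 19.5 31.8] [ -77.7 -164.6  108.1   17.4] [ 475.1 -377.4]
[[ 492.2 -359.9]
 [ 452.  -372. ]
 [ 453.4 -373. ]
 [ 455.6 -390.7]
 [ 497.8 -381.9]]
42.0 16.7
43.1 11.8
17.8 97.2
gear [ 519. -161.   95.]
shell [ 684. -341.  215.]
dome [690. 345. 146.]
```

```bash
cat > go.py <<'E'
import sys; from h import *
s=manip.read_state(); x,y,z,w=map(float,sys.argv[1:5])
M=R.from_euler("xyz",s["eef_rot"]).as_matrix()
yaw=np.degrees(np.arctan2(M[1,0],M[0,0])); t=M.T@(np.array([x,y,z])-s["eef_pos"])
print("pos",s["eef_pos"].round(1),"yaw",round(yaw,2),"tilt",np.degrees(np.arccos(-M[2,2])).round(2),"clk",s["clock"],"gap",s["finger_gap"].round(1),"F",s["wrist_force"].round(1),"q",s["joints"].round(2))
print("shift cm",(t/10).round(2),"turn",round(-((w-yaw+180)%360-180)/5,2))
E
python3 go.py 490 231 130 7.6
```

```text
Traceback (most recent call last):
  File "go.py", line 5, in <module>
    print("pos",s["eef_pos"].round(1),"yaw",round(yaw,2),"tilt",np.degrees(np.arccos(-M[2,2])).round(2),"clk",s["clock"],"gap",s["finger_gap"].round(1),"F",s["wrist_force"].round(1),"q",s["joints"].round(2))
                                                                                                                               ^^^^^^^^^^^^^^^^^^^^^
AttributeError: 'float' object has no attribute 'round'
```

```bash
sed -i 's/s\["finger_gap"\].round(1)/round(s["finger_gap"],1)/' go.py; python3 go.py 490 231 130 7.6
```

```text
pos [246.9 491.2 218.9] yaw 153.31 tilt 0.06 clk 0.1 gap 94.1 F [ 0.8 -0.2  0.5] q [ 1.04  0.3   1.52  0.    1.32 -0.07]
shift cm [-33.41 -12.32   8.9 ] turn 29.14
```

```bash
python3 -m creep '[[1,[-4.2,-1.5,1.1],1.5],[1,[-8.4,-3,2.2],3],[1,[-12.6,-4.6,3.3],4.5],[1,[-16.7,-6.1,4.4],6],[1,[-20.9,-7.7,5.5],7.5],[1,[-25,-9.2,6.6],9],[1,[-29.2,-10.8,7.8],10.5],[1,[-33.4,-12.3,8.9],12],[1,[-33.4,-12.3,8.9],13.5],[1,[-33.4,-12.3,8.9],15],[1,[-33.4,-12.3,8.9],16.5],[1,[-33.4,-12.3,8.9],18]]'; python3 go.py 490 231 110 7.6
```

```text
clock: 1.3
eef_pos: [490.1, 231.3, 130.1]
eef_rot: [-3.141, 0.001, 1.099]
wrist_force: [0.2, 0.1, 0.5]
finger_gap: 93.8
finger_force: 0.0
pos [490.1 231.3 130.1] yaw 62.99 tilt 0.04 clk 1.3 gap 93.8 F [0.2 0.1 0.5] q [ 0.37  0.37  1.64 -0.    1.13  0.84]
shift cm [-0.03  0.    2.01] turn 11.08
```

```bash
python3 -m creep '[[1,[0,0,2],1.6],[1,[0,0,2],3.2],[1,[0,0,2],4.8],[1,[0,0,2],6.4],[1,[0,0,2],8],[1,[0,0,2],9.6],[1,[0,0,2],11.1],[1,[0,0,2],11.1]]' && python3 go.py 490 231 27 7.6
```

```text
clock: 2.1
eef_pos: [490.0, 231.4, 110.2]
eef_rot: [3.141, 0.001, 0.134]
wrist_force: [0.3, -0.5, -0.5]
finger_gap: 94.1
finger_force: 0.0
pos [490.  231.4 110.2] yaw 7.69 tilt 0.03 clk 2.1 gap 94.1 F [ 0.3 -0.5 -0.5] q [ 0.37  0.4   1.66 -0.    1.08  1.81]
shift cm [-0.01  0.04  8.32] turn 0.02
```

```bash
python3 -m creep '[[1,[0,0,3],0],[1,[0,0,6],0],[1,[0,0,8],0],[1,[0,0,8.3],0],[-1,[0,0,8.3],0],[-1,[0,0,8.3],0],[-1,[0,0,8.3],0],[-1,[0,0,8.3],0],[-1,[0,0,8.3],0],[-1,[0,0,8.3],0],[-1,[0,0,8.3],0],[-1,[0,0,8.3],0]]' 60 && python3 go.py 490 231 27 7.6
```

```text
clock: 3.3
eef_pos: [490.2, 231.5, 27.5]
eef_rot: [3.142, -0.0, 0.136]
wrist_force: [0.0, 0.0, 0.6]
finger_gap: 33.7
finger_force: 0.0
pos [490.2 231.5  27.5] yaw 7.81 tilt 0.0 clk 3.3 gap 33.7 F [0.  0.  0.6] q [ 0.37  0.52  1.71 -0.    0.92  1.81]
shift cm [-0.03  0.05  0.05] turn 0.04
```

```bash
python3 -m creep '[[-1,[0,0,0],0],[-1,[0,0,0],0],[-1,[0,0,0],0],[-1,[0,0,0],0],[-1,[0,0,0],0],[-1,[0,0,-0.5],0],[-1,[0,0,-2],0],[-1,[0,0,-4],0],[-1,[0,0,-6],0],[-1,[0,0,-8],0],[-1,[0,0,-8],0]]' 60 && python3 - <<'E'
from h import *
k=lambda im,x,y,w,h,f:cv2.resize(im[y:y+h,x:x+w],None,fx=f,fy=f,interpolation=cv2.INTER_CUBIC)
s=manip.camera("side")[:,:,::-1];t=manip.camera("top")[:,:,::-1]
cv2.imwrite("pics/g0.png",np.hstack([k(s,225,150,100,100,4),k(t,225,160,100,100,4)]));cv2.imwrite("pics/s1.png",s);cv2.imwrite("pics/t1.png",t)
E
python3 go.py 490 231 27 7.6
```

```text
clock: 4.4
eef_pos: [491.2, 231.9, 109.9]
eef_rot: [-3.141, -0.004, 0.136]
wrist_force: [0.0, 0.1, -3.0]
finger_gap: 17.5
finger_force: 59.7
pos [490.  231.4 107. ] yaw 7.81 tilt 0.01 clk 4.5 gap 17.6 F [-0.2  0.8 -3.7] q [0.37 0.4  1.66 0.   1.08 1.81]
shift cm [-0.01  0.04  8.  ] turn 0.04
```

View pics/g0.png

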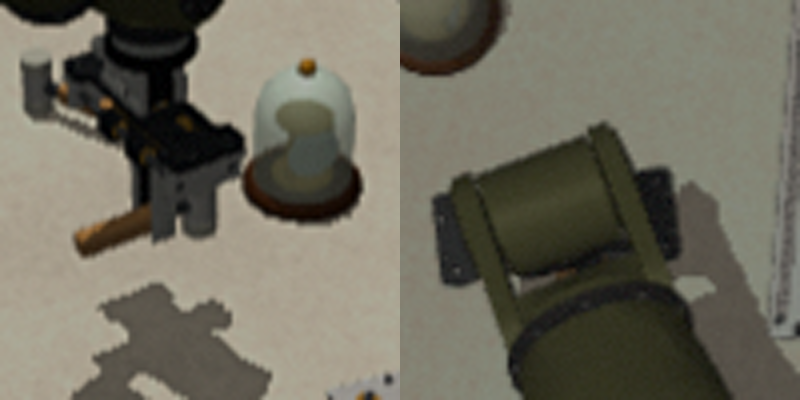

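```bash
python3 go.py 529.6 -0.4 150 7.8;
```

```text
pos [490.  231.4 107. ] yaw 7.81 tilt 0.01 clk 4.5 gap 17.6 F [-0.2  0.8 -3.7] q [0.37 0.4  1.66 0.   1.08 1.81]
shift cm [ 0.77 23.5  -4.3 ] turn 0.0
```

```bash
python3 -m creep '[[-1,[0,0,-2],0],[-1,[0.1,2,-4.3],0],[-1,[0.2,5,-4.3],0],[-1,[0.3,8,-4.3],0],[-1,[0.4,11,-4.3],0],[-1,[0.5,14,-4.3],0],[-1,[0.6,17,-4.3],0],[-1,[0.7,20,-4.3],0],[-1,[0.8,22.5,-4.3],0],[-1,[0.8,23.5,-4.3],0],[-1,[0.8,23.5,-4.3],0]]' && python3 - <<'E'
from h import *
t=manip.camera("top")[:,:,::-1]; s=manip.camera("side")[:,:,::-1];cv2.imwrite("pics/s2.png",s)
k=lambda im,x,y,w,h,f:cv2.resize(im[y:y+h,x:x+w],None,fx=f,fy=f,interpolation=cv2.INTER_CUBIC)
cv2.imwrite("pics/g1.png",np.hstack([k(s,270,170,100,100,4),k(t,280,140,100,100,4)]))
E
python3 go.py 529.6 -0.4 103 7.8
```

```text
clock: 5.6
eef_pos: [529.7, -1.0, 149.3]
eef_rot: [-3.141, 0.002, 0.135]
wrist_force: [-0.3, 0.7, -2.6]
finger_gap: 17.7
finger_force: 59.7
pos [5.297e+02 4.000e-01 1.498e+02] yaw 7.82 tilt 0.06 clk 5.7 gap 17.9 F [-0.3  0.1 -1.8] q [-0.07  0.32  1.66  0.    1.16  1.37]
shift cm [-0.02  0.08  4.68] turn 0.0
```

View pics/g1.png

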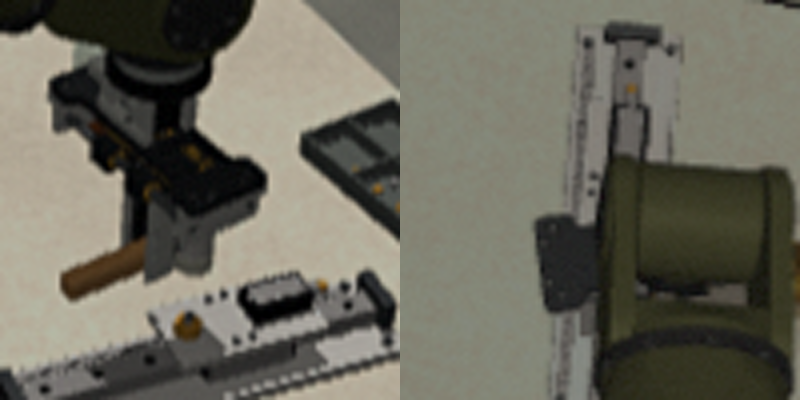

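Handle level and held; the head is behind the front finger at crop (208,262), above the boss at (187,325). Next is the descent and the knock.

```bash
python3 -m creep '[[-1,[0,0.1,2],0],[-1,[0,0.1,4],0],[-1,[0,0.1,4.6],0],[-1,[0,0.1,4.6],0],[-1,[0,0.1,6.1],0],[-1,[0,0.1,6.1],0]]' && python3 go.py 529.6 -0.4 89.5 7.8
```

```text
clock: 6.3
eef_pos: [530.8, -0.8, 90.1]
eef_rot: [3.141, -0.002, 0.137]
wrist_force: [-0.7, -0.3, -1.9]
finger_gap: 17.6
finger_force: 59.7
pos [530.8  -0.8  90.1] yaw 7.84 tilt 0.1 clk 6.3 gap 17.6 F [-0.7 -0.3 -1.9] q [-0.07  0.4   1.71  0.    1.03  1.36]
shift cm [-0.12 -0.06  0.05] turn 0.01
```

```bash
python3 -m creep '[[-1,[0,0,0.1],0],[-1,[0,0,0.1],0],[-1,[0,0,0.1],0]]' && python3 -m creep '[[-1,[0,0,0.2],0],[-1,[0,0,0.2],0],[-1,[0,0,0.2],0]]' && python3 go.py 529.6 -0.4 89.5 7.8
```

```text
clock: 6.6
eef_pos: [530.6, -1.1, 89.5]
eef_rot: [3.142, -0.001, 0.137]
wrist_force: [-3.5, 1.7, 5.9]
finger_gap: 17.8
finger_force: 59.8
clock: 6.9
eef_pos: [530.7, -1.4, 88.5]
eef_rot: [3.141, -0.002, 0.136]
wrist_force: [-8.8, -0.4, 18.7]
finger_gap: 17.7
finger_force: 60.0
pos [530.7  -1.4  88.5] yaw 7.81 tilt 0.12 clk 6.9 gap 17.7 F [-8.8 -0.4 18.7] q [-0.07  0.4   1.71 -0.    1.03  1.36]
shift cm [-0.1  -0.12 -0.1 ] turn 0.0
```

```bash
python3 -m creep '[[-1,[0,0,0.1],0],[-1,[0,0,0.1],0],[-1,[0,0,0.1],0]]' && python3 -m creep '[[-1,[0,0,-2],0],[-1,[0,0,-5],0],[-1,[-0.5,-5,-7],0],[-1,[-1,-10,-7],0],[-1,[-1,-14,-7],0],[-1,[-1,-14,-7],0]]' && python3 - <<'E'
from h import *
t=manip.camera("top")[:,:,::-1]; s=manip.camera("side")[:,:,::-1]
cv2.imwrite("pics/s3.png",s);cv2.imwrite("pics/t3.png",t)
k=lambda im,x,y,w,h,f:cv2.resize(im[y:y+h,x:x+w],None,fx=f,fy=f,interpolation=cv2.INTER_CUBIC)
s0=cv2.imread("pics/side0.png")
top=np.hstack([k(s0,305,240,25,20,16),k(s,305,240,25,20,16)])
bot=np.hstack([k(s,240,160,100,70,4),k(t,250,130,100,70,4)])
cv2.imwrite("pics/g2.png",np.vstack([top,bot]))
E
python3 go.py 490 231 150 7.8
```

```text
clock: 7.2
eef_pos: [530.7, -1.4, 88.1]
eef_rot: [3.141, -0.002, 0.136]
wrist_force: [-14.3, -1.0, 26.7]
finger_gap: 17.4
finger_force: 60.0
clock: 7.8
eef_pos: [500.2, 140.1, 155.8]
eef_rot: [-3.141, -0.0, 0.141]
wrist_force: [0.9, -0.7, -2.3]
finger_gap: 17.5
finger_force: 60.0
pos [501.  136.6 155.5] yaw 7.92 tilt 0.02 clk 7.9 gap 17.5 F [ 0.1 -0.5 -2. ] q [ 0.2   0.3   1.68 -0.    1.16  1.63]
shift cm [ 0.21 -9.5   0.55] turn 0.02
```

View pics/g2.png

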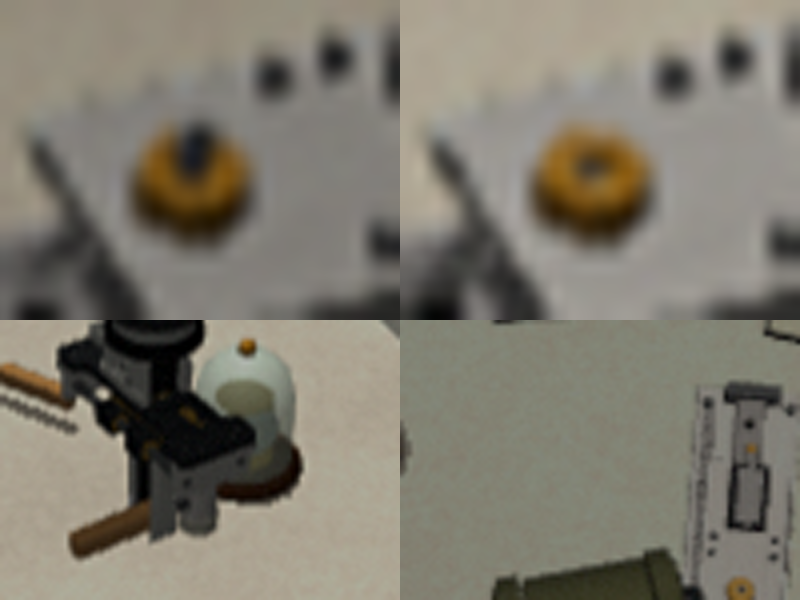

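The boss (right crop) now has only a dark disc level with its top at (592,165), where the pin stood proud before (left crop), and the carriage has not moved. I'll compute the mallet's tilt and the remaining pin height from these pictures.

```bash
python3 - <<'E'
from h import *
T=np.array([501,136.6,155.5]);a=np.radians(7.9);d=np.array([np.cos(a),np.sin(a),0])
for t in(0,3,6): # head up tilt -> handle end down
    print(t,proj("side",T+[0,0,5]-75*np.cos(np.radians(t))*d-[0,0,75*np.sin(np.radians(t))]).round(1), "seen ~(259.4,216.1)")
print(proj("side",[[501-44.6*0,136.6,160.5]]).round(1))
s0=cv2.imread("pics/side0.png").astype(int);s=cv2.imread("pics/s3.png").astype(int)
for im in(s0,s):
    h=cv2.cvtColor(im.astype(np.uint8),cv2.COLOR_BGR2HSV); m=cv2.inRange(h,(10,120,60),(28,255,255))[240:260,305:330]
    y,x=np.nonzero(m);print("boss gold px",x.min()+305,x.max()+305,y.min()+240,y.max()+240)
    print(h[245:257,312:322,1])
print(proj("side",[[574,5.5,z] for z in(62,63,65,70)]).round(2))
E
```

```text
0 [[258.1 216.9]] seen ~(259.4,216.1)
3 [[258.2 217.9]] seen ~(259.4,216.1)
6 [[258.3 218.8]] seen ~(259.4,216.1)
[[278.1 208.8]]
boss gold px 314 319 249 253
[[ 32  32  24  23   6  16  16  14  14  15]
 [ 19  14  14  18  14  14  14  15  13  16]
 [ 12  14  17  41  13  15  13  16  12  14]
 [ 14  15  54 116  24   7  49  43  14  16]
 [ 11  31 147 190  27  16 167 139  52  14]
 [ 14  68 197 210  94  89 200 205 103  18]
 [ 10 101 210 211 183 184 207 214  89  10]
 [ 11  95 220 214 207 207 212 221  54  12]
 [ 13  57 148 199 226 230 255 136  23  14]
 [ 13  27  40  61 144 143 117  39  16  15]
 [ 15  13  14  23  37  33  30  14  19  16]
 [ 18  14  11  15  16  14  14  16  16  18]]
boss gold px 314 319 248 254
[[ 35  28  22  20   3   8  14  13  12  13]
 [ 18  14  10  14  14  12  12  13  15  17]
 [ 15  12  13  42  42  31  29  12  12  15]
 [ 13  10  54 123 133 103  97  44  15  13]
 [ 10  28 145 188 174 195 198 134  48  15]
 [ 12  69 191 186 118 129 211 204 101  17]
 [ 10 100 210 208 169 151 202 206  85  14]
 [ 11  92 212 215 207 198 209 212  56  12]
 [ 14  56 153 200 223 217 236 145  19  12]
 [ 14  22  37  66 141 148 123  32  14  16]
 [ 15  14  13  27  36  33  28  15  18  14]
 [ 19  13  16  13  13  13  12  15  17  15]]
[[316.44 250.16]
 [316.46 249.93]
 [316.5  249.47]
 [316.59 248.32]]
```

The mallet is level (tilt about 0) and the disc's pixel centre matches z ≈ 62, so the pin is flush. Now I'll put the mallet back where it stood.

```bash
python3 -m creep '[[-1,[0.1,-3,0],0],[-1,[0.1,-6,0],0],[-1,[0.2,-9,0.5],0],[-1,[0.2,-9.5,2],0],[-1,[0.2,-9.5,5],0],[-1,[0.2,-9.5,8],0],[-1,[0.2,-9.5,10.5],0],[-1,[0.2,-9.5,12],0],[-1,[0.2,-9.5,12.6],0],[-1,[0.2,-9.5,12.6],0]]' && python3 go.py 490 231 27.5 7.8
```

```text
clock: 8.9
eef_pos: [490.5, 229.6, 29.0]
eef_rot: [3.141, 0.001, 0.135]
wrist_force: [0.5, 0.7, -2.4]
finger_gap: 17.4
finger_force: 60.0
pos [490.5 229.6  29. ] yaw 7.74 tilt 0.07 clk 8.9 gap 17.4 F [ 0.5  0.7 -2.4] q [ 0.37  0.52  1.71 -0.    0.92  1.81]
shift cm [-0.03 -0.15  0.15] turn -0.01
```

```bash
python3 -m creep '[[-1,[0,0,0.1],0],[-1,[0,0,0.2],0],[-1,[0,0,0.2],0]]' && python3 -m creep '[[-0.4,[0,0,0],0],[-0.4,[0,0,0],0],[-0.4,[0,0,0],0],[-0.4,[0,0,0],0],[-0.4,[0,0,0],0]]'
```

```text
clock: 9.2
eef_pos: [490.6, 230.5, 28.0]
eef_rot: [-3.141, -0.001, 0.136]
wrist_force: [0.4, 0.4, -3.1]
finger_gap: 17.3
finger_force: 60.0
clock: 9.7
eef_pos: [490.4, 230.5, 27.5]
eef_rot: [-3.142, -0.0, 0.136]
wrist_force: [0.2, 0.4, 0.4]
finger_gap: 28.1
finger_force: 0.0
```

```bash
python3 -m creep '[[0,[0,0,0],0],[0,[0,0,0],0],[0,[0,0,-1],0],[0,[0,0,-4],0],[0,[0,0,-8],0],[0,[0,0,-12],0],[0,[0,0,-15.5],0],[0,[0,0,-15.5],0]]' && python3 go.py 476 -376 182 16
```

```text
clock: 10.5
eef_pos: [491.9, 231.2, 188.1]
eef_rot: [-3.14, -0.008, 0.136]
wrist_force: [-0.1, -0.3, -0.9]
finger_gap: 47.2
finger_force: 0.0
pos [491.9 231.2 188.1] yaw 7.82 tilt 0.48 clk 10.5 gap 47.2 F [-0.1 -0.3 -0.9] q [0.37 0.31 1.59 0.   1.24 1.81]
shift cm [-9.84 59.94  0.41] turn -1.64
```

```bash
python3 -m creep '[[0.4,[-0.6,4,0],0],[0.4,[-1.4,9,0],0],[0.4,[-2.2,14,0],0],[0.4,[-3,19,0],0],[0.4,[-3.9,24,0],0],[0.4,[-4.7,29,0],0],[0.4,[-5.5,34,0],0],[0.4,[-6.3,39,0],-0.4],[0.4,[-7.1,44,0],-0.8],[0.4,[-8,49,0],-1.2],[0.4,[-8.8,54,0],-1.6],[0.4,[-9.4,57.5,0],-1.6]]' && python3 - <<'E'
from h import *
t=manip.camera("top")[:,:,::-1]; s=manip.camera("side")[:,:,::-1]
cv2.imwrite("pics/s4.png",s);cv2.imwrite("pics/t4.png",t)
k=lambda im,x,y,w,h,f:cv2.resize(im[y:y+h,x:x+w],None,fx=f,fy=f,interpolation=cv2.INTER_CUBIC)
cv2.imwrite("pics/g3.png",np.hstack([k(s,240,195,133,100,3),k(t,245,145,133,100,3)]))
E
python3 go.py 476 -376 120 16
```

```text
clock: 11.7
eef_pos: [474.6, -354.3, 182.3]
eef_rot: [-3.141, 0.0, 0.276]
wrist_force: [0.3, 0.6, 0.4]
finger_gap: 65.7
finger_force: 0.0
pos [ 474.1 -356.   181.7] yaw 15.57 tilt 0.04 clk 11.8 gap 65.7 F [ 0.3  1.  -0.3] q [-0.71  0.43  1.44 -0.    1.28  0.59]
shift cm [-0.35  1.98  6.17] turn -0.09
```

View pics/g3.png

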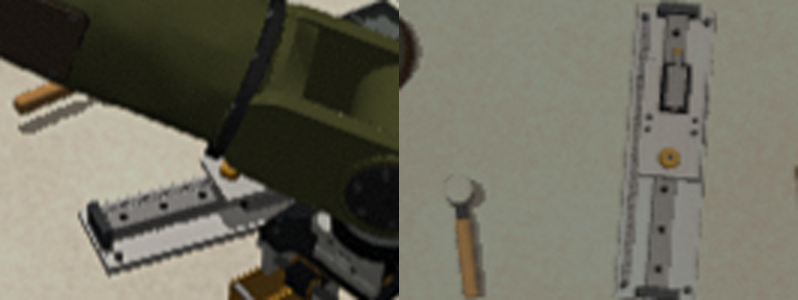

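The mallet stands upright (top-view crop, head at (460,190)), clear of the rail, and the pin disc sits in the boss at (670,157). Next, descend on the weight.

```bash
python3 -m creep '[[0.4,[-0.3,1,3],0],[0.4,[-0.3,2,7],0],[0.4,[-0.3,2,9],0],[0.4,[-0.3,2,9],0],[0.4,[-0.3,2,12],0],[0.4,[-0.3,2,14.5],0],[0.4,[-0.3,2,15.4],0],[0.4,[-0.3,2,15.4],0]]' && python3 go.py 476 -376 28 16
```

```text
clock: 12.6
eef_pos: [478.0, -371.6, 28.7]
eef_rot: [-3.141, 0.0, 0.276]
wrist_force: [0.1, -0.2, -0.2]
finger_gap: 65.5
finger_force: 0.0
pos [ 478.  -371.6   28.7] yaw 15.83 tilt 0.04 clk 12.6 gap 65.5 F [ 0.1 -0.2 -0.2] q [-0.72  0.63  1.51  0.    1.    0.57]
shift cm [-0.31  0.36  0.07] turn -0.03
```

```bash
python3 -m creep '[[0.4,[-0.3,0.4,0.1],0],[0.4,[-0.3,0.4,0.1],0],[-1,[-0.3,0.4,0.1],0],[-1,[-0.3,0.4,0.1],0],[-1,[-0.3,0.4,0.1],0],[-1,[-0.3,0.4,0.1],0],[-1,[-0.3,0.4,0.1],0],[-1,[-0.3,0.4,0.1],0],[-1,[-0.3,0.4,0.1],0],[-1,[-0.3,0.4,0.1],0],[-1,[-0.3,0.4,0.1],0],[-1,[-0.3,0.4,0.1],0]]' 30 && python3 go.py 476 -376 28 16
```

```text
clock: 13.8
eef_pos: [476.2, -376.7, 27.4]
eef_rot: [3.142, -0.0, 0.276]
wrist_force: [0.2, -0.2, -0.4]
finger_gap: 19.9
finger_force: 30.0
pos [ 476.2 -376.7   27.4] yaw 15.81 tilt 0.0 clk 13.8 gap 19.9 F [ 0.2 -0.2 -0.4] q [-0.73  0.64  1.51  0.    1.    0.57]
shift cm [ 0.   -0.07 -0.06] turn -0.04
```

```bash
python3 -m creep '[[-1,[0,0,-1],0],[-1,[0,0,-4],0],[-1,[0,0,-8],0],[-1,[0,0,-12],0],[-1,[0,0,-15],0],[-1,[0,0,-15.5],0],[-1,[0,0,-15.5],0]]' && python3 go.py 651.4 0.4 182 -3.7
```

```text
clock: 14.5
eef_pos: [476.2, -376.7, 183.0]
eef_rot: [3.141, -0.001, 0.276]
wrist_force: [-0.5, 1.1, -2.3]
finger_gap: 19.8
finger_force: 30.0
pos [ 476.2 -376.7  183. ] yaw 15.81 tilt 0.07 clk 14.5 gap 19.8 F [-0.5  1.1 -2.3] q [-0.73  0.46  1.39 -0.    1.29  0.57]
shift cm [ 27.14 -31.51   0.08] turn 3.9
```

```bash
python3 -m creep '[[-1,[1,-1.2,0],0.2],[-1,[3.6,-4.2,0],0.5],[-1,[6.5,-7.5,0],0.9],[-1,[9.4,-10.9,0],1.3],[-1,[12.3,-14.3,0],1.7],[-1,[15.2,-17.7,0],2.2],[-1,[18.1,-21,0],2.6],[-1,[21,-24.4,0],3],[-1,[23.8,-27.6,0],3.4],[-1,[26,-30.2,0],3.7],[-1,[27.1,-31.5,0],3.9],[-1,[27.1,-31.5,0],3.9]]' && python3 -m creep '[[-1,[0,0,1],0],[-1,[0,0,2.5],0],[-1,[0,0,3],0],[-1,[0,0,3],0],[-1,[0,0,3],0]]' && python3 go.py 651.4 0.4 106.4 -3.7
```

```text
clock: 15.7
eef_pos: [650.8, 2.4, 179.8]
eef_rot: [-3.141, 0.004, -0.062]
wrist_force: [-1.4, 0.3, -1.7]
finger_gap: 19.8
finger_force: 30.0
clock: 16.2
eef_pos: [651.0, -0.2, 152.5]
eef_rot: [3.142, 0.0, -0.065]
wrist_force: [0.6, -0.4, -0.8]
finger_gap: 19.6
finger_force: 30.0
pos [ 6.510e+02 -2.000e-01  1.525e+02] yaw -3.72 tilt 0.0 clk 16.2 gap 19.6 F [ 0.6 -0.4 -0.8] q [-0.06  0.58  1.28 -0.    1.28  1.58]
shift cm [ 0.03 -0.06  4.61] turn -0.0
```

```bash
python3 -m creep '[[-1,[0,-0.1,1.5],0],[-1,[0,-0.1,3],0],[-1,[0,-0.1,3.7],0],[-1,[0,-0.1,3.7],0],[-1,[0,-0.1,3.7],0]]' && python3 - <<'E'
from h import *
t=manip.camera("top")[:,:,::-1]; s=manip.camera("side")[:,:,::-1]
cv2.imwrite("pics/s5.png",s);cv2.imwrite("pics/t5.png",t)
k=lambda im,x,y,w,h,f:cv2.resize(im[y:y+h,x:x+w],None,fx=f,fy=f,interpolation=cv2.INTER_CUBIC)
cv2.imwrite("pics/g4.png",cv2.convertScaleAbs(k(s,305,215,66,50,12),alpha=1.6))
p=np.radians(-3.7);c,n=np.cos(p),np.sin(p);S=manip.read_state()["eef_pos"]
q=lambda cx,cy,z,a,b:proj("side",[[cx+c*i*a-n*j*b,cy+n*i*a+c*j*b,z] for i,j in((-1,-1),(1,-1),(1,1),(-1,1))])
T=lambda uv:((uv-[305,215]+.5)*12-.5).round()
print("foot",T(q(S[0],S[1],S[2]-27.4,22,10)).tolist());print("pickup body top",T(q(651.4,.4,72,27,16)).tolist())
E
python3 go.py 651.4 0.4 106.4 -3.7
```

```text
clock: 16.7
eef_pos: [651.2, 1.3, 115.5]
eef_rot: [-3.142, 0.0, -0.064]
wrist_force: [0.2, 0.8, -0.7]
finger_gap: 19.6
finger_force: 30.0
foot [[354.0, 323.0], [502.0, 282.0], [466.0, 236.0], [320.0, 276.0]]
pickup body top [[344.0, 391.0], [525.0, 340.0], [468.0, 266.0], [289.0, 315.0]]
pos [651.4   1.2 116. ] yaw -3.69 tilt 0.05 clk 16.8 gap 19.8 F [ 0.3 -0.2 -0.6] q [-0.05  0.62  1.31 -0.    1.21  1.58]
shift cm [0.01 0.08 0.96] turn 0.0
```

View pics/g4.png

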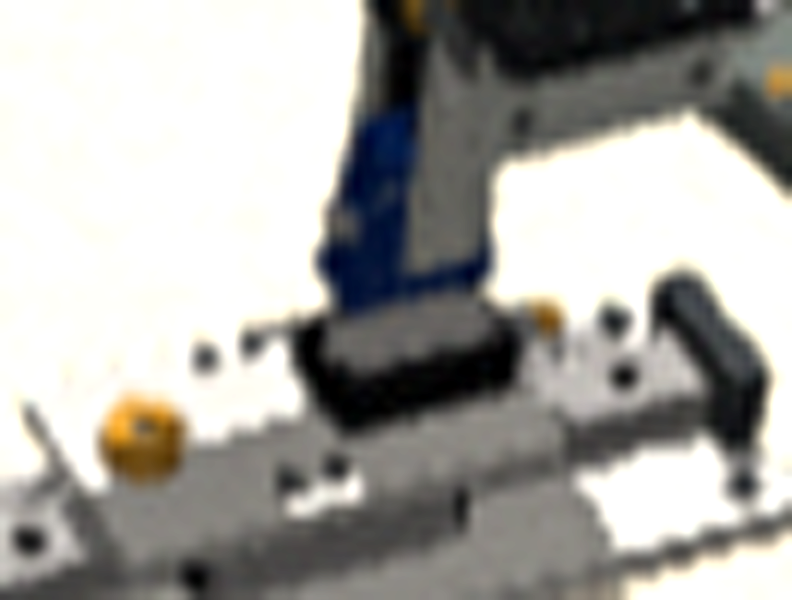

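The view shows the weight (foot corners near crop (320,270), (345,308) and (490,270)) above the grey pickup face (about (325,372) to (505,325)). It looks displaced a little towards the far side of the face. I'll quantify this with masks, since comparing bob and face in the same camera cancels the calibration bias.

```bash
python3 - <<'E'
from h import *
F=8
def up(f,x,y,w,h): return cv2.resize(cv2.imread(f)[y:y+h,x:x+w],None,fx=F,fy=F,interpolation=cv2.INTER_CUBIC)
def pix(x0,y0,q): return (np.asarray(q,float)+.5)/F-.5+[x0,y0]
res={}
for n,f,(x,y,w,h) in(("side","pics/side0.png",(325,232,30,22)),("top","pics/top0.png",(328,160,20,26))):
    g=cv2.cvtColor(up(f,x,y,w,h),cv2.COLOR_BGR2GRAY)
    for th in(60,70,80):
        cs,hi=cv2.findContours((g<th).astype(np.uint8),cv2.RETR_CCOMP,cv2.CHAIN_APPROX_NONE)
        for c,k in zip(cs,hi[0]):
            a=cv2.contourArea(c)
            if a>20*F*F:
                m=cv2.moments(c);r=cv2.minAreaRect(c);cc=pix(x,y,[m["m10"]/m["m00"],m["m01"]/m["m00"]])
                print(n,th,"hole" if k[3]>=0 else "outer",round(a/F/F,1),cc.round(2),"z72",plane(n,*cc,72)[:2].round(1))
                if k[3]>=0:res[n]=cc
                if k[3]>=0:
                    W=np.array([plane(n,*pix(x,y,p[0]),72)[:2] for p in c],np.float32); rr=cv2.minAreaRect(W);print("   rect",np.round(rr[0],1),np.round(rr[1],1),round(rr[2],1))
# bob in s5: blue lower boundary
u=up("pics/s5.png",325,220,30,26);h=cv2.cvtColor(u,cv2.COLOR_BGR2HSV);m=cv2.inRange(h,(105,110,15),(130,255,255))
S=np.array([651.3,1.2,115.8]);zf=S[2]-27.4
b=[(c,np.nonzero(m[:,c])[0].max()) for c in range(u.shape[1]) if m[:,c].any()]
P=np.array([plane("side",*pix(325,220,p),zf)[:2] for p in b]);p=np.radians(-3.7)
L=(P-S[:2])@np.array([[np.cos(p),-np.sin(p)],[np.sin(p),np.cos(p)]]) # tool-aligned along,across
for a in L[::6]: print(a.round(1),end=" ")
E
```

```text
side 60 outer 111.6 [339.12 246.02] z72 [643.  -17.5]
side 70 outer 126.6 [339.31 245.8 ] z72 [644.1 -16.9]
side 80 outer 202.1 [339.24 244.48] z72 [647.1 -11.5]
side 80 hole 45.6 [338.5  242.03] z72 [ 6.511e+02 -6.000e-01]
   rect [ 6.51e+02 -2.00e-01] [20.6 46.7] 89.0
top 60 outer 64.2 [336.16 174.67] z72 [646.5   3.5]
top 70 outer 80.7 [336.25 174.43] z72 [647.3   3.2]
top 80 outer 101.9 [336.36 173.82] z72 [649.3   2.8]
[-18.7  13.5] [-19.2   7.3] [-21.6  -2.6] [-20.2  -5. ] [-18.   -5.9] [-15.   -5.2] [-12.2  -5. ] [-9.4 -4.9] [-6.7 -4.7] [-4.2 -5. ] [-2.  -5.9] [ 1.1 -5.2] [ 3.6 -5.5] [ 6.1 -5.9] [ 8.9 -5.7] [10.9 -7.1] [13.4 -7.5] [17.3 -5.2]
```

```bash
python3 - <<'E'
from h import *
F=8
def edge(f,x0,y0,w,h,S,zf,yaw):
    im=cv2.imread(f).astype(np.float32);d=(im[:,:,0]-im[:,:,2])[y0:y0+h,x0:x0+w]
    d=cv2.resize(d,None,fx=F,fy=F,interpolation=cv2.INTER_LINEAR);p=np.radians(yaw);A=np.array([[np.cos(p),-np.sin(p)],[np.sin(p),np.cos(p)]])
    out=[]
    for c in range(0,w*F,4):
        col=d[:,c]; r=np.nonzero(col>8)[0]
        if len(r)==0: continue
        e=r.max(); pk=col[max(0,e-3*F):e].max(initial=1); bg=np.median(col[e+F:e+3*F]) if e+3*F<len(col) else -10
        s=np.nonzero(col>(pk+bg)/2)[0].max()
        P=plane("side",(c+.5)/F-.5+x0,(s+.5)/F-.5+y0,zf)[:2]; out.append(np.r_[(P-S)@A,pk,bg])
    print(np.array(out).round(1)[::2].tolist())
edge("pics/side0.png",340,348,30,34,[476.2,-376.7],0,15.8)
edge("pics/s5.png",325,222,30,26,[651.3,1.2],88.4,-3.7)
im=cv2.imread("pics/s5.png");
for c in(335,338,341): print(c,[tuple(int(v) for v in im[r,c]) for r in range(234,252)])
E
```

```text
[[-21.7, 8.4, 9.0, -12.0], [-21.1, 5.5, 26.5, -17.3], [-21.5, 1.6, 24.0, -18.9], [-21.2, -1.6, 25.1, -16.2], [-21.4, -5.2, 27.1, -16.2], [-20.6, -7.9, 29.9, -15.4], [-16.4, -7.7, 28.7, -20.6], [-13.1, -8.2, 22.9, -14.3], [-8.9, -8.0, 21.8, -13.1], [-5.6, -8.5, 21.1, -13.2], [-2.2, -9.0, 22.7, -13.0], [1.7, -9.0, 21.1, -13.2], [5.9, -8.8, 22.0, -14.3], [10.1, -8.5, 22.7, -12.1], [13.8, -8.8, 20.2, -14.2], [18.3, -8.3, 17.4, -11.9], [40.3, 7.0, 35.4, 4.3]]
[[-21.2, 8.7, 15.7, -15.0], [-20.4, 3.3, 27.1, -1.3], [-21.0, -4.8, 31.1, -3.2], [-18.3, -6.4, 31.4, -3.5], [-14.8, -6.6, 30.4, -3.8], [-10.7, -5.6, 31.2, -3.4], [-7.2, -5.7, 29.9, -3.3], [-4.3, -6.9, 28.2, -2.9], [-0.5, -6.5, 27.6, -2.9], [3.3, -6.1, 28.0, -3.7], [6.6, -6.7, 25.6, -3.8], [9.6, -7.9, 24.3, -3.6], [13.4, -7.5, 26.5, -2.9], [17.8, -6.0, 21.0, -5.1]]
335 [(34, 14, 7), (33, 12, 3), (34, 13, 2), (35, 14, 3), (34, 13, 3), (35, 13, 4), (37, 21, 15), (53, 48, 46), (59, 62, 62), (60, 64, 64), (60, 62, 64), (50, 50, 51), (21, 21, 21), (5, 2, 3), (7, 5, 4), (2, 2, 1), (21, 22, 22), (58, 60, 61)]
338 [(40, 24, 17), (41, 26, 19), (43, 31, 25), (42, 30, 24), (38, 18, 10), (39, 25, 16), (51, 47, 46), (59, 61, 64), (60, 61, 62), (61, 61, 63), (50, 50, 51), (16, 16, 16), (4, 4, 4), (3, 5, 6), (2, 0, 0), (21, 23, 22), (60, 62, 63), (81, 85, 86)]
341 [(58, 62, 63), (58, 62, 63), (55, 56, 54), (43, 31, 26), (34, 13, 4), (44, 36, 35), (58, 61, 63), (61, 63, 65), (59, 60, 63), (51, 52, 52), (24, 23, 24), (5, 4, 5), (5, 3, 5), (0, 0, 0), (14, 14, 13), (54, 56, 57), (82, 86, 88), (81, 85, 87)]
```

```bash
python3 go.py 651.2 0 108.4 -3.7; python3 -m creep '[[-1,[0,0.1,0.4],0],[-1,[0,0.1,0.7],0],[-1,[0,0.1,0.7],0],[-1,[0,0.1,0.7],0],[-1,[0,0.1,0.7],0],[-1,[0,0.1,0.7],0],[-1,[0,0.1,0.7],0],[-1,[0,0.1,0.7],0],[-1,[0,0.1,0.7],0],[-1,[0,0.1,0.7],0]]' && cat > m.py <<'E'
from h import *
F=8; P=[];G=[]
for i in range(6): P.append(manip.read_state()["eef_pos"]); G.append(manip.camera("side")[:,:,::-1])
print(np.array(P).round(1).tolist()); S=np.mean(P,0); im=np.mean(G,0).astype(np.float32)
cv2.imwrite("pics/s6.png",im.astype(np.uint8))
p=np.radians(-3.7);A=np.array([[np.cos(p),-np.sin(p)],[np.sin(p),np.cos(p)]])
def cross(v,lv): # last falling crossing, subpixel
    i=np.nonzero((v[:-1]>lv)&(v[1:]<=lv))[0]; return i+(v[i]-lv)/(v[i]-v[i+1])
E_=[];H=[]
for c in range(332,346):
    d=im[225:255,c,0]-im[225:255,c,2]; r=cross(d,12); g=im[225:255,c].mean(1)
    if len(r)==0: continue
    r=r[-1]; k=cross(g,32); k=k[k>r]
    a=(plane("side",c,225+r,S[2]-27.4)[:2]-S[:2])@A
    b=(plane("side",c,225+k[0],72)[:2]-S[:2])@A if len(k) else [9,9]
    print(c,round(225+r,2),"foot edge",a.round(1),"face near edge",np.round(b,1))
E
python3 m.py
```

```text
pos [651.4   1.2 116. ] yaw -3.69 tilt 0.05 clk 16.8 gap 19.8 F [ 0.3 -0.2 -0.6] q [-0.05  0.62  1.31 -0.    1.21  1.58]
shift cm [-0.01  0.12  0.76] turn 0.0
clock: 17.8
eef_pos: [651.0, 0.2, 108.5]
eef_rot: [-3.142, -0.0, -0.064]
wrist_force: [-0.3, -0.2, -2.3]
finger_gap: 19.8
finger_force: 30.0
[[651.0, 0.2, 108.5], [651.0, 0.3, 108.4], [651.0, 0.2, 108.5], [651.0, 0.2, 108.4], [651.0, 0.2, 108.4], [651.0, 0.3, 108.4]]
332 241.69 foot edge [-23.8  -0.3] face near edge [-24.9  -4. ]
333 242.58 foot edge [-22.8  -5.2] face near edge [-22.1  -5.5]
334 242.69 foot edge [-20.1  -6.8] face near edge [-21.  -10.3]
335 242.58 foot edge [-16.9  -7.5] face near edge [-18.2 -11.7]
336 241.83 foot edge [-12.3  -5.5] face near edge [-14.9 -12.2]
337 241.81 foot edge [-9.3 -6.6] face near edge [-11.1 -11.9]
338 241.67 foot edge [-6.  -7.2] face near edge [ -7.  -10.8]
339 241.62 foot edge [-2.9 -8.1] face near edge [ -4.1 -12.2]
340 240.9 foot edge [ 1.7 -6.3] face near edge [ -0.5 -12.3]
341 240.81 foot edge [ 4.8 -7.1] face near edge [  3.8 -10.8]
342 240.69 foot edge [ 8.1 -7.8] face near edge [  7.  -11.5]
343 240.32 foot edge [11.9 -7.4] face near edge [ 10.1 -12.5]
344 239.93 foot edge [15.8 -6.9] face near edge [ 13.6 -12.7]
```

```bash
python3 - <<'E'
from h import *
H=np.array([534.6,236.6]);a=np.radians(7.8);d=np.array([np.cos(a),np.sin(a)]);nrm=np.array([-d[1],d[0]])
cv2.imwrite("pics/t6.png",manip.camera("top")[:,:,::-1])
for n,f in(("top","pics/t4.png"),("top","pics/t6.png"),("side","pics/s6.png")):
    im=cv2.imread(f);hs=cv2.cvtColor(im,cv2.COLOR_BGR2HSV);c=proj(n,[[*(H-75*d),32]])[0].astype(int)
    m=cv2.inRange(hs,(5,90,40),(22,255,255));k=np.zeros_like(m);cv2.circle(k,tuple(int(v) for v in c),22,255,-1);m&=k
    y,x=np.nonzero(m);zz=36
    P=plane(n,x.mean(),y.mean(),zz)[:2]; print(n,f,"handle n",len(x),"along",((P-H)@d).round(1),"lateral bias",((P-H)@nrm).round(2))
    c=proj(n,[[*H,64]])[0].round().astype(int); print(c); print(cv2.cvtColor(im,cv2.COLOR_BGR2GRAY)[c[1]-6:c[1]+7,c[0]-7:c[0]+8])
t=cv2.cvtColor(cv2.imread("pics/top0.png"),cv2.COLOR_BGR2GRAY);print("pickup top view u330-345 v163-184");print(t[163:185,329:346])
s=cv2.cvtColor(cv2.imread("pics/side0.png"),cv2.COLOR_BGR2GRAY);print("pickup side u327-352,v236-252");print(s[236:253,327:352])
E
```

```text
top pics/t4.png handle n 129 along -74.3 lateral bias 2.63
[265 207]
[[132 133 132 132 132 132 134 136 134 135 133 134 132 134 134]
 [131 131 131 133 135 133 132 134 136 134 135 135 134 135 134]
 [132 131 131 129 120 130 133 130 129 131 133 135 135 132 135]
 [132 132 127 116 128 132 131 131 131 125 122 133 133 135 134]
 [131 129 119 129 133 132 132 131 133 129 117  91 111 133 135]
 [133 130 128 133 133 132 133 132 131 133 122  93  89  99 112]
 [132 131 128 131 133 133 133 132 135 129 124 104  85  86 103]
 [132 129 130 134 133 134 133 134 133 132 125 102  84  84  93]
 [132 131 128 135 136 133 134 132 132 134 120  76  77  84  84]
 [133 132 125 120 135 135 134 134 133 128 104  63  78  84  84]
 [133 135 124  98 119 134 133 135 130 103  69  68  83  86  85]
 [133 134 129 113  86  93  93  93  80  64  58  72  87  86 100]
 [135 136 134 125  93  61  54  56  46  49  71  83  87  99 129]]
top pics/t6.png handle n 126 along -74.2 lateral bias 2.57
[265 207]
[[136 135 134 136 135 135 137 136 137 138 137 136 136 135 136]
 [135 134 135 134 138 135 136 137 138 139 138 137 138 135 137]
 [133 134 135 13
[... 4279 characters left out ...]
22  13   6   4   2   0   0   0   1   0
    1   0  14  84  87  89  90]
 [128 130 130  92  21   0   0   5   4   1   0   1   0   0   2   0   0   3
   12  21  40  84 111  94  91]
 [128 129 134 130  53   7   0   0   5   0   1   1   0   2   8  16  30  41
   50  85  98 103 136 105  91]
 [128 127 128 131  98  45   6   1   0   0   3  12  21  38  41  50  90  98
  100 131 135 134 137 124  95]
 [128 127 128 130 131 101  24   4  15  31  37  48  83  99  99 101 129 134
  135 136 136 137 136 137 113]
 [127 127 126 131 131 132  55  38  49  87  98  98 129 132 131 134 134 134
  133 133 137 137 123 118 108]
 [128 126 127 128 129 114  72  92  98 127 132 131 134 133 133 131 137 136
  130 114 109 113  84  60  53]]
```

The face centre agrees from both cameras after bias correction: top (650.7, 0.5) with a y bias of about +2.1, side (651.0, −0.3) with a y bias of about +1.5. That gives about (651, −1.7). The weight is at y ≈ 0.25 with its foot at 81, so I'll shift it by −2 mm in y and go down 2 mm.

```bash
python3 -m creep '[[-1,[0,0.2,0],0],[-1,[0,0.2,0.1],0],[-1,[0,0.2,0.2],0],[-1,[0,0.2,0.2],0],[-1,[0,0.2,0.2],0],[-1,[0,0.2,0.2],0],[-1,[0,0.2,0.2],0],[-1,[0,0.2,0.2],0]]' && python3 m.py && python3 go.py 651 -1.7 106.4 -3.7
```

```text
clock: 18.95
eef_pos: [650.9, -1.7, 106.5]
eef_rot: [3.142, -0.0, -0.064]
wrist_force: [0.3, 0.7, -1.4]
finger_gap: 19.4
finger_force: 30.0
[[650.9, -1.7, 106.5], [650.9, -1.7, 106.5], [650.9, -1.7, 106.5], [650.9, -1.7, 106.5], [650.9, -1.7, 106.5], [650.9, -1.7, 106.5]]
332 241.76 foot edge [-22.9   3.3] face near edge [-25.   -2.2]
333 243.21 foot edge [-23.  -4.] face near edge [-21.9  -3.1]
334 243.68 foot edge [-21.1  -7.1] face near edge [-21.   -8.3]
335 243.63 foot edge [-18.   -8.1] face near edge [-18.2  -9.7]
336 242.84 foot edge [-13.3  -5.9] face near edge [-14.9 -10.3]
337 242.81 foot edge [-10.3  -7. ] face near edge [-11.2 -10. ]
338 242.62 foot edge [-6.9 -7.4] face near edge [-7.  -8.9]
339 242.23 foot edge [-3.1 -6.9] face near edge [ -4.1 -10.2]
340 241.87 foot edge [ 0.7 -6.6] face near edge [ -0.6 -10.4]
341 241.7 foot edge [ 4. -7.] face near edge [ 3.8 -8.9]
342 241.63 foot edge [ 7.2 -7.9] face near edge [ 7.  -9.6]
343 240.87 foot edge [11.8 -5.9] face near edge [ 10.1 -10.5]
344 240.87 foot edge [14.8 -7. ] face near edge [ 13.6 -10.8]
345 240.64 foot edge [18.3 -7.3] face near edge [18.1 -9.2]
pos [650.9  -1.7 106.4] yaw -3.69 tilt 0.0 clk 19.25 gap 19.7 F [ 0.6 -0.1 -1.8] q [-0.06  0.63  1.32 -0.    1.2   1.58]
shift cm [ 0.01 -0.    0.  ] turn 0.0
```

```bash
python3 -m creep '[[-1,[0,0.06,0],0],[-1,[0,0.06,0],0],[-1,[0,0.06,0],0],[-1,[0,0.06,0],0],[-1,[0,0.06,0],0],[-1,[0,0.06,0],0],[-1,[0,0.06,0],0],[-1,[0,0.06,0],0]]' && python3 -c "
from cell import manip
print(manip.sign_off())"
```

```text
clock: 20.05
eef_pos: [650.9, -2.4, 106.5]
eef_rot: [3.142, -0.0, -0.064]
wrist_force: [0.1, -1.3, -1.6]
finger_gap: 19.9
finger_force: 30.0
the job is handed in; nothing more can be done
None
```

I handed the job in at about 20 s: the pin is down flush as far as the camera can show (about 1 mm), the mallet stands upright clear of the rail, and the weight is held still and upright about 7 mm above the pickup face, centred to within about 1–2 mm by my measurements and aligned with its long side; no verdict came back.

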